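# Ready the bench for rain: tip the pot, shut the tin

### The arm

A 6-joint arm with a two-finger parallel gripper is mounted at the origin on the work surface. World frame = base frame: x ahead of the robot, y to its left, z up, the work surface at z = 0. Lengths are in m, angles in rad, forces in N, time in s.
With the tool pointing down it reaches from about 0.375 to 0.975 m from the base axis. Payload 3.8 kg.
Tool frame: the origin (TCP) lies at the very end of the fingers, on their centre line; the grasp point (between the pads) lies 19 mm behind it; z points along the fingers, y is the line along which they close (so a half turn about z gives the same grasp; the last joint's range is limited). The gripper opens to 85 mm and grips with 20 to 120 N. Pads are 22 mm wide; open, the fingers measure 114 mm over their backs; the gripper's body (76 mm by 85 mm) begins 54 mm behind the grasp point. The pads swing forward as they close: fully open they stand 13 mm farther back than shut.
Start: joints at [-1.199, 0.264, 1.604, -0, 1.274, -0.037], TCP at [0.268, -0.619, 0.231] pointing down, gripper open.
Joint ranges: [-2.63, 2.63], [-0.94, 2.18], [0.31, 2.57], [-1.31, 4.45], [0, 2.66], [-2.55, 2.55]. Speed limits (rad/s): [2.57, 2.57, 3.14, 3.14, 3.14, 3.14].

### API

Orientations are given as a rotation vector (axis times angle).
In Python, from workcell import * gives the robot as it stands.
- The arm moves only by the shell command python3 -m crank 'ROWS' [OPENING] [FORCE]. ROWS is JSON, a list that holds one entry, the list of rows, each a list of 6 numbers: the shift along the tool's x, y, z in cm, then the turn, a rotation vector about the tool's x, y, z in rad. In form: [[[dx, dy, dz, ax, ay, az], ...]]. A call has 1 to 8 rows; each row shifts and turns the commanded pose from where the row before left it, along the tool's axes as they then stand; what a row does not reach is not made up. A row lasts 1/12 s, in which the tool goes at most 41.7 mm and 7.16 degrees, less where a joint would pass 70% of its speed; a pose out of reach is approached as far as the arm can. A call with a gripper value outside its range is refused whole. OPENING is the finger opening in cm, from 0 to 8.54, set as the call begins (- or left out, the last holds). The fingers move at their own pace and stop on an object; FORCE is the grip in N (left out, the last holds). Time passes only in rows, so rows that do not move let the fingers close. It gives the time, the measured TCP pose, the force, the opening and the grip force at its end, in the units of the state.
- read_state(): the state, without advancing time (a new reading comes with each control period).
- read_camera(name): name is "scene" or "top" or "wrist"; returns the picture (420x560x3 uint8, blue, green, red); there is no depth.
- camera_model(name): a dict with "camera_matrix" (3x3 intrinsics, pixels), "R" (3x3) and "t" (3): a world point X has camera coordinates R X + t. Camera axes: x right, y down, z forward; pixel columns grow to the right and rows downward; lengths in m; the calibration is good to about 2 mm. A picture is of the moment at which its call begins: read the wrist's pose just before it. camera_model takes no time and is no camera call; for the wrist camera it gives the pose at the moment of the call.
- finish_job(): hands the job in; it is judged then, once.
The state is a dict: "time": time; "q": joint angles; "joint_vel": joint speeds; "joint_torque": joint torques, N m; "tool_pos": TCP position; "tcp_rot": TCP orientation; "wrist_force": force on the tool from outside, world axes, zero at the start; "torque": the same for the moment, N m; "width": opening from 0.0 (shut) to 1.0 (fully open); "grip_force": force on a finger pad.
Only numpy, scipy, OpenCV 4.12 (cv2) and the standard library are available. Lean on these libraries where they do the work, as an engineer would, in place of code of your own. Each camera call takes 0.05 s, during which the arm holds its last target. There are 200 camera calls.

### The job

Rain is coming to the patio bench: push on the empty square plant pot so that it tips over where it stands and lies still on its side with its mouth towards the far edge of the bench, away from the robot, and push the half-open lid of the aluminium tin fully shut. Only push: do not grasp, lift or carry anything, and leave everything else on the bench as it is. Either job may come first.

Things in the scene. Friction and masses are not known exactly. Their poses are not given: they have to be found in the camera images.
- pot: the empty square green plastic pot, loose, 0.1 kg, upright: 112 mm high, open on top, 74 mm square at the foot, rim 102 mm square (top 15 mm). Origin: centre of the underside; z runs up through the mouth, x and y square to its sides; x points away from the robot within 17 degrees. Pot, tin and saucer stand side by side in any order; 110 mm beyond the pot are clear
- pot_mid (a point): the middle of the square pot, on its axis, 56 mm above its underside; axes as pot. A push near the top of a side tips the pot over the opposite foot edge, and it topples by itself once leaning about 40 degrees; a push low down slides it
- pot_mouth (a point): centre of the square pot's mouth, on its axis, 112 mm above its underside; axes as pot
- tin: the aluminium storage tin, fixed to the bench: 160 mm (x) by 180 mm (y), 90 mm high. Origin: centre of its underside; x points from its front side to the hinge side, which is away from the robot (turned up to 17 degrees)
- tin_hinge (a point): middle of the tin's hinge line, on the tin's far top rim, 90 mm above the bench; the line runs along the tin's y; axes as tin
- tin_lid (a joint): opening angle of the lid, rad: 0 is flat shut, 0.6 to 1.15 at the start, growing as its front edge rises. A flat sheet 160 mm from hinge to front edge, 186 mm wide, 6 mm thick, no handle; its underside meets the rim when shut. The hinge is stiff: the lid stays where it is left and moves at about 3 N square to it, 120 mm from the hinge
- lid_edge (a point): middle of the lid's free front edge, on the outer (upper) face; moves with the lid
- far_side (a point): a point on the bench top at the middle of its far side, 140 mm short of the far edge; x points away from the robot, along the world's x
- seedling: round green plastic pot, 88 mm across and 88 mm high, planted with a seedling that reaches 155 mm: not the pot to tip. Origin: centre of its underside
- saucer: white ceramic saucer, 110 mm across, 18 mm high, lying flat. Origin: centre of its underside
- trowel: stainless steel garden trowel lying flat, 280 mm long, 68 mm wide and up to 22 mm high. Origin: mid-length, on the bench; x runs along it to the blade's tip
- sprayer: grey plastic spray bottle, standing, 72 mm across, 215 mm high. Origin: centre of its underside
- jar: glass jar with a steel cap, standing, 72 mm across, 100 mm high. Origin: centre of its underside
- brush: flat paint-type brush lying at the bench's right-hand side, under 60 mm high. Origin: on its underside
Things that resemble listed ones, but are neither listed nor needed, are in the scene too. Leave any blue look-alike of the pot alone. There is more than one size of the tin; the one meant has the size given above.

How it is judged:
By the outcome, as a careful person would: the job done as asked, in the order asked, and still so for the second after the job is handed in, with the robot touching nothing.
It also fails if it takes over 45 s, if anything falls off the work surface, if the arm or the gripper's body presses on something with over 40 N, if the wrist force passes 120 N, or if a joint passes its speed limit or range.

## Working session

There is one attempt and no reset: what is moved stays moved. The work goes in short steps, Python scripts to look and compute and a shell command to move; the robot and the scene stay as the last step left them, time stands still between calls to the robot, and variables do not carry over. Pictures are saved under pics/ and viewed, at most 10 in all, crops included, and the job is handed in when it is done.

```bash
mkdir -p pics
python3 - <<'E'
from workcell import *
import cv2
for n in ["scene","top"]:
    cv2.imwrite(f"pics/{n}0.png",read_camera(n))
    m=camera_model(n); print(n,m)
print(read_state())
E
```

```text
scene {'camera_matrix': array([[457.75363471,   0.        , 277.7591191 ],
       [  0.        , 457.75363471, 213.54684073],
       [  0.        ,   0.        ,   1.        ]]), 'R': array([[-0.43373874,  0.90103194,  0.00348488],
       [ 0.57063708,  0.2776823 , -0.77282977],
       [-0.697312  , -0.33321761, -0.63460381]]), 't': array([ 0.24579864, -0.27546573,  1.65231578])}
top {'camera_matrix': array([[514.24022955,   0.        , 282.48397819],
       [  0.        , 514.24022955, 212.41826184],
       [  0.        ,   0.        ,   1.        ]]), 'R': array([[ 0.02324028, -0.99969111, -0.00880776],
       [-0.99277383, -0.02204019, -0.11795915],
       [ 0.11772859,  0.01148552, -0.99297939]]), 't': array([0.00276802, 0.60678838, 1.33931716])}
{'time': 0.1, 'q': array([-1.19887794e+00,  2.64718552e-01,  1.60527239e+00, -1.55112787e-06,
        1.27370631e+00, -3.69353130e-02]), 'joint_vel': array([-0.0011586 , -0.00174438, -0.00371817, -0.00031685, -0.00208873,
        0.00155998]), 'joint_torque': array([ 1.39583885e-04, -5.16706431e+01, -3.68590128e+01, -8.68367948e-06,
        6.26335881e-03, -7.33371166e-06]), 'tool_pos': array([ 0.26808018, -0.61874107,  0.2300402 ]), 'tcp_rot': array([-3.07414495e+00, -6.37341554e-01,  5.53055478e-04]), 'wrist_force': array([ 0.39432138, -0.0760066 ,  0.64308633]), 'torque': array([0.01794928, 0.054471  , 0.0073843 ]), 'grip_force': 0.0, 'width': 0.9985732572737356}
```

View pics/scene0.png

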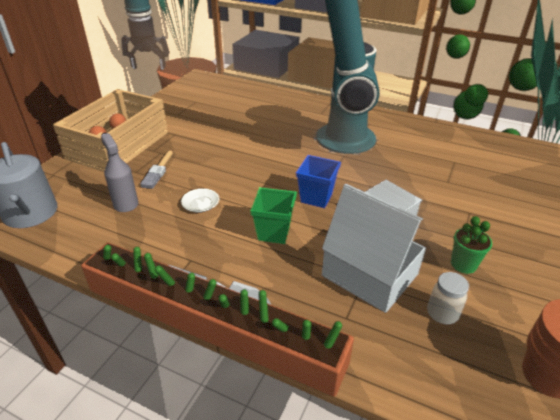

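View pics/top0.png

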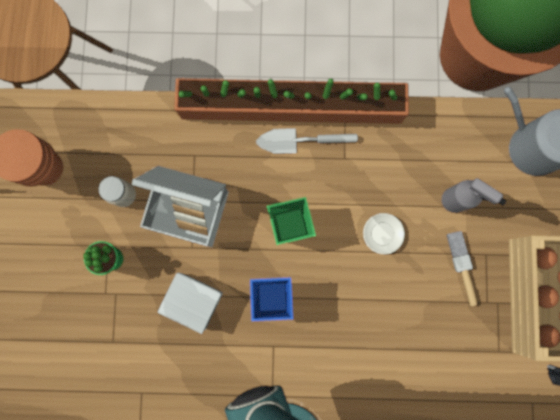

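The top view shows the green pot at about (291,221), the blue look-alike nearer the robot at (271,300), and the tin at (185,212) with its hinge at the top. The small tin is at (190,303) and the trowel lies beyond the pot. I'll enlarge both views to pick corners.

Run:
```python
import cv2
a=cv2.imread("pics/top0.png")[120:330,120:330]; cv2.imwrite("pics/tc.png",cv2.resize(a,(600,600),interpolation=cv2.INTER_CUBIC))
b=cv2.imread("pics/scene0.png")[150:310,240:440]; cv2.imwrite("pics/sc.png",cv2.resize(b,(750,600),interpolation=cv2.INTER_CUBIC))
```

```text
(no output)
```

View pics/tc.png

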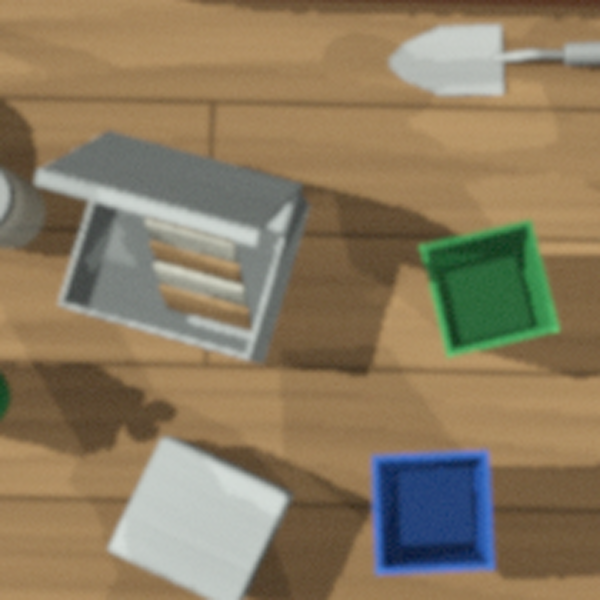

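View pics/sc.png

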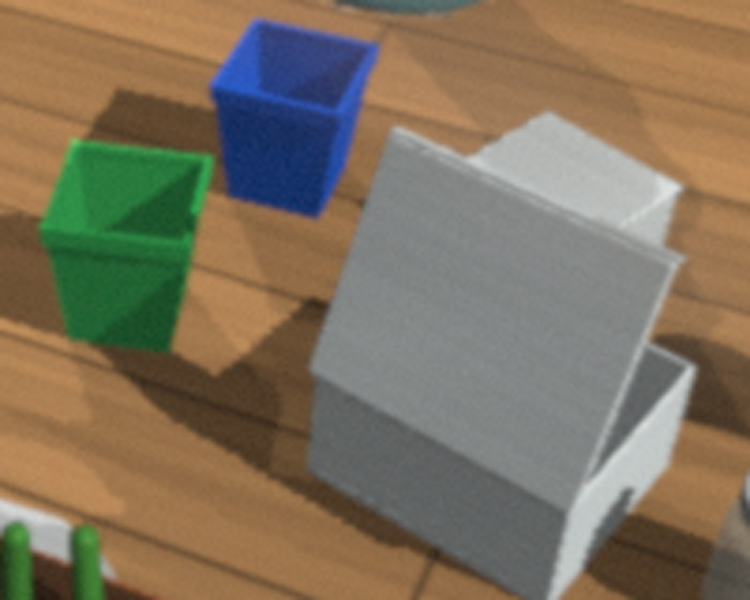

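The crops show the pot's rim corners, the tin's front rim, and the outer face of the lid in both views. Next I'll fit the poses to those points.

```bash
cat > h.py <<'E'
from workcell import *
import numpy as np
from scipy.optimize import least_squares
M={n:camera_model(n) for n in("top","scene")}
def proj(n,X):
    m=M[n]; c=np.atleast_2d(X)@m["R"].T+m["t"]; p=c@m["camera_matrix"].T; return p[:,:2]/p[:,2:]
T=lambda a:np.array(a)/2.857+120-.33
S=lambda a:np.array(a)/3.75+[240,150]-.37
def loc(p,x,y,z):
    c,s=np.cos(p[2]),np.sin(p[2]); x,y=np.broadcast_arrays(x,y); return np.c_[p[0]+c*x-s*y,p[1]+s*x+c*y,np.broadcast_to(z,x.shape)]
E
python3 - <<'E'
from h import *
h=.051; sx=np.array([h,h,-h,-h]); sy=np.array([h,-h,-h,h])
def f(p):
    return np.r_[proj("top",loc(p,sx,sy,.112))-T([(420,245),(531,222),(560,331),(449,356)]),
     proj("scene",loc(p,sx,sy,.112))[[0,1,2,3]]-S([(191,248),(41,232),(73,140),(214,156)])].ravel()
r=least_squares(f,[.6,0,0]); print("pot",r.x,r.cost,np.round(f(r.x),1))
def g(p):
    a=p[3]; L=.16; c,s=np.cos(a),np.sin(a)
    H=lambda d:(.08-d*c+.006*s*0+ .006*s, .09+d*s+.006*c)
    xs=[];zs=[]
    for d in(0,0,L,L): x,z=H(d); xs.append(x); zs.append(z)
    lid=loc(p,np.array(xs),np.array([.093,-.093]*2),np.array(zs))
    return np.r_[proj("top",lid)-T([(110,132),(303,187),(37,172),(260,232)]),
      proj("scene",lid)-S([(572,507),(310,372),(685,262),(395,128)]),
      proj("top",loc(p,np.array([-.08,-.08]),np.array([.09,-.09]),.09))-T([(60,304),(250,357)]),
      proj("scene",loc(p,np.array([.08,.08]),np.array([.09,-.09]),0.))-S([(550,600),(310,470)])].ravel()
r=least_squares(g,[.6,.2,0,.9]); p=r.x; print("tin",p,r.cost,np.round(g(p),1))
d=np.array([.12,.16]);a=p[3]
print("lid pts",loc(p,.08-d*np.cos(a)+.006*np.sin(a),0*d,.09+d*np.sin(a)+.006*np.cos(a)))
u=lambda n,uv:uv
# trowel / planter on bench from the top view
def bench(uv,z):
    m=M["top"]; ray=m["R"].T@np.linalg.inv(m["camera_matrix"])@[*uv,1]; C=-m["R"].T@m["t"]; return (C+ray*(z-C[2])/ray[2]).round(3)
for n,uv,z in[("trowel blade nearest",(297,153),.01),("handle",(330,143),.01),("planter near edge",(290,122),.06),("blue",(271,300),.112),("smalltin",(190,303),.09),("jar",(113,190),.1),("saucer",(383,234),.018),("sprayer",(462,192),.2)]: print(n,bench(uv,z))
E
```

```text
pot [ 0.57790674 -0.00579601  0.26312276] 2.5745757337463178 [-0.3  0.2  0.  -1.3 -0.3 -0.4 -0.9  0.5 -0.3 -0.6 -0.4 -1.2 -0.2 -0.2
 -0.1 -0.2]
tin [ 0.6090517   0.27475286 -0.24457839  1.13581454] 10.947303107901469 [-1.1 -0.1  0.1 -0.7  0.1  0.6 -0.5  0.7  0.6  1.7 -0.4 -0.9 -1.6 -0.3
 -1.3  0.9 -1.   1.4 -0.3  1.4 -0.1  2.1 -0.6 -0.6]
lid pts [[0.64288783 0.26630822 0.20135369]
 [0.62653371 0.27038979 0.2376288 ]]
trowel blade nearest [ 0.776 -0.019  0.01 ]
handle [ 0.806 -0.11   0.01 ]
planter near edge [0.848 0.002 0.06 ]
blue [0.379 0.039 0.112]
smalltin [0.365 0.244 0.09 ]
jar [0.647 0.453 0.1  ]
saucer [ 0.556 -0.255  0.018]
sprayer [ 0.645 -0.407  0.2  ]
```

```bash
python3 -m crank '[[[0,0,-2.5,0,0,0.073],[0,0,-2.5,0,0,0.073],[2.32,-3.2,0,0,0,0],[2.32,-3.2,0,0,0,0],[2.32,-3.2,0,0,0,0],[2.32,-3.2,0,0,0,0],[2.32,-3.2,0,0,0,0],[2.32,-3.2,0,0,0,0]]]' 0 20
python3 -m crank '[[[2.32,-3.2,0,0,0,0],[2.32,-3.2,0,0,0,0],[2.32,-3.2,0,0,0,0],[2.32,-3.2,0,0,0,0],[2.32,-3.2,0,0,0,0],[2.32,-3.2,0,0,0,0],[0,0,0,0,0,0],[0,0,0,0,0,0]]]'
cat > pot.py <<'E'
from h import *
from scipy.spatial.transform import Rotation as R
p=[.578,-.0058,.263]
s=read_state(); Rm=R.from_rotvec(s["tcp_rot"]).as_matrix()
print("tool x yaw",np.arctan2(Rm[1,0],Rm[0,0]),"z",Rm[:,2].round(3),"pos",s["tool_pos"].round(4),"t",s["time"],"F",s["wrist_force"].round(1),s["width"])
c,n=np.cos(.263),np.sin(.263); d=s["tool_pos"]-[p[0],p[1],0]
print("in pot frame x,y,z mm:",(1000*np.array([c*d[0]+n*d[1],-n*d[0]+c*d[1],d[2]])).round(1))
E
python3 pot.py
```

```text
time: 0.77
tool_pos: [0.3529, -0.3958, 0.2807]
tcp_rot: [-3.114, -0.411, 0.0]
wrist_force: [0.8, -0.3, 0.1]
width: 0.002
grip_force: 0.0
time: 1.43
tool_pos: [0.4377, -0.1742, 0.281]
tcp_rot: [-3.113, -0.419, 0.001]
wrist_force: [-0.4, -0.0, 0.0]
width: 0.003
grip_force: 0.0
tool x yaw 0.26770779867576927 z [-0.001  0.    -1.   ] pos [ 0.4377 -0.1742  0.281 ] t 1.4333 F [-0.4 -0.   0. ] 0.002650459064799105
in pot frame x,y,z mm: [-179.3 -126.1  281. ]
```

```bash
python3 -m crank '[[[2.2,-3.1,1,0,0,0],[2.3,-3.2,1,0,0,0],[2.3,-3.2,1,0,0,0],[2.3,-3.1,1,0,0,0],[0,0,3.5,0,0,0],[0,0,3.5,0,0,0],[0,0,3.5,0,0,0],[0,0,3.8,0,0,0]]]' && python3 -m crank '[[[0,0,0,0,0,0],[0,0,0,0,0,0]]]'; python3 pot.py
python3 - <<'E'
from workcell import *
import cv2
a=read_camera("top")[150:320,180:400]; b=read_camera("scene")[130:300,200:420]
cv2.imwrite("pics/p1.png",cv2.resize(cv2.vconcat([a,b]),None,fx=1.75,fy=1.75))
E
```

```text
time: 2.1
tool_pos: [0.4931, -0.0322, 0.0973]
tcp_rot: [3.114, 0.41, 0.002]
wrist_force: [1.5, -1.3, -0.2]
width: -0.0
grip_force: 0.0
time: 2.27
tool_pos: [0.49, -0.0319, 0.0961]
tcp_rot: [-3.114, -0.409, 0.01]
wrist_force: [-0.1, -0.5, -0.0]
width: 0.0
grip_force: 0.0
tool x yaw 0.26123017201002613 z [-0.007  0.    -1.   ] pos [ 0.49   -0.0319  0.0961] t 2.2667 F [-0.1 -0.5 -0. ] 0.00012392865695618995
in pot frame x,y,z mm: [-91.8  -2.3  96.1]
```

View pics/p1.png

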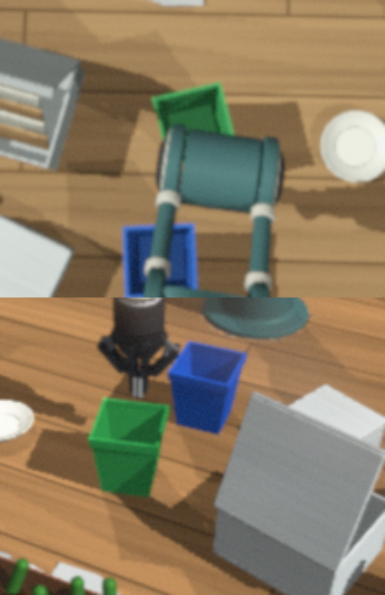

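The fingers stand just behind the green pot's near rim, at (138,390) in the scene half, and are clear of the blue pot. I'll push slowly along the tipping arc.

```bash
python3 -m crank '[[[1.0,0,0,0,0,0],[1.0,0,-0.2,0,0,0],[0.7,0,0,0,0,0],[0.4,0,-0.3,0,0,0],[0.4,0,-0.3,0,0,0],[0.4,0,-0.3,0,0,0],[0.4,0,-0.3,0,0,0],[0.5,0,-0.3,0,0,0]]]'; python3 pot.py; python3 -m crank '[[[0.5,0,-0.3,0,0,0],[0.5,0,-0.2,0,0,0],[0.5,0,-0.2,0,0,0]]]'; python3 pot.py
python3 - <<'E'
from workcell import *
import cv2
cv2.imwrite("pics/p2.png",cv2.resize(read_camera("scene")[110:300,180:420],None,fx=2,fy=2))
E
```

```text
time: 3.03
tool_pos: [0.5391, -0.0183, 0.1156]
tcp_rot: [-3.114, -0.412, 0.0]
wrist_force: [0.3, -0.6, -1.0]
width: 0.0
grip_force: 0.1
tool x yaw 0.26292669863444307 z [-0.  0. -1.] pos [ 0.5391 -0.0183  0.1156] t 3.0333 F [ 0.3 -0.6 -1. ] 0.00019634100248838384
in pot frame x,y,z mm: [-40.8  -1.9 115.6]
time: 3.28
tool_pos: [0.5539, -0.0144, 0.1226]
tcp_rot: [3.114, 0.412, 0.0]
wrist_force: [-0.5, 0.6, -0.5]
width: 0.004
grip_force: 0.2
tool x yaw 0.2628057246222965 z [ 0. -0. -1.] pos [ 0.5539 -0.0144  0.1226] t 3.2833 F [-0.5  0.6 -0.5] 0.004040007543114752
in pot frame x,y,z mm: [-25.5  -2.1 122.6]
```

View pics/p2.png

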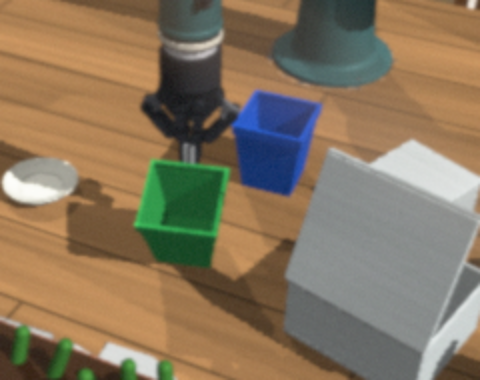

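The pot is leaning about 20° over its far foot edge and hasn't slid, so I'll continue.

```bash
python3 -m crank '[[[0.5,0,-0.2,0,0,0],[0.5,0,-0.15,0,0,0],[0.5,0,-0.15,0,0,0],[0.5,0,-0.1,0,0,0],[0.5,0,-0.1,0,0,0],[0.5,0,0,0,0,0],[0.5,0,0,0,0,0],[0.5,0,0,0,0,0]]]'; python3 pot.py; python3 -m crank '[[[0.5,0,0,0,0,0],[0.5,0,0,0,0,0],[0.5,0,0,0,0,0],[0,0,0,0,0,0],[-3,0,-2,0,0,0],[-3,0,-3,0,0,0],[-3,0,-2,0,0,0],[0,0,0,0,0,0]]]'; python3 pot.py
python3 - <<'E'
from workcell import *
import cv2
cv2.imwrite("pics/p3.png",cv2.resize(read_camera("scene")[110:300,180:420],None,fx=2,fy=2))
E
```

```text
time: 4.0
tool_pos: [0.5924, -0.004, 0.1292]
tcp_rot: [-3.114, -0.412, 0.0]
wrist_force: [-0.2, 0.4, -0.7]
width: 0.003
grip_force: 0.0
tool x yaw 0.2628169017978119 z [-0.  0. -1.] pos [ 0.5924 -0.004   0.1292] t 4.0 F [-0.2  0.4 -0.7] 0.0031642248333818763
in pot frame x,y,z mm: [ 14.4  -2.  129.2]
time: 4.67
tool_pos: [0.5186, -0.0245, 0.2031]
tcp_rot: [3.113, 0.41, 0.006]
wrist_force: [0.7, 0.4, -0.5]
width: 0.0
grip_force: 0.0
tool x yaw 0.26212572089528485 z [ 0.004 -0.001 -1.   ] pos [ 0.5186 -0.0245  0.2031] t 4.6667 F [ 0.7  0.4 -0.5] 0.00042975590327034847
in pot frame x,y,z mm: [-62.2  -2.6 203.1]
```

View pics/p3.png

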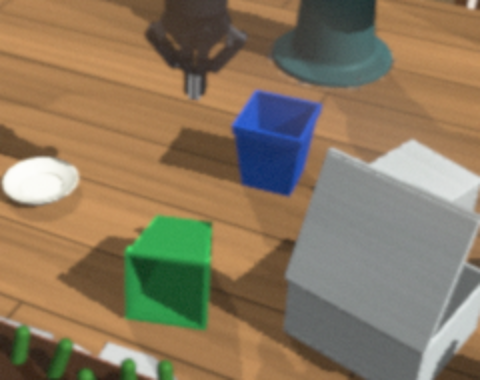

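The pot lies on its side with the mouth facing away from the robot. Next is the lid: rise, turn square to the tin, and go over behind the lid's outer face.

```bash
python3 -m crank '[[[0,0,-2.4,0,0,0.1],[0,0,-2.4,0,0,0.1],[0,0,-2.4,0,0,0.1],[0,0,-2.4,0,0,0.1],[0,0,-2.4,0,0,0.107],[1,-3.5,0,0,0,0],[1,-3.5,0,0,0,0],[1,-3.5,0,0,0,0]]]' >/dev/null;  python3 -m crank '[[[1,-3.5,0,0,0,0],[1,-3.5,0,0,0,0],[1,-3.5,0,0,0,0],[1,-3.5,0,0,0,0],[1,-3.5,0,0,0,0],[0.5,-3.2,0,0,0,0],[0,0,0,0,0,0],[0,0,0,0,0,0]]]'
sed 's/\.578,-\.0058,\.263/.609,.2748,-.245/;s/(\.263)/(-.245)/g;s/in pot/in tin/' pot.py > tin.py; python3 tin.py
```

```text
time: 6.05
tool_pos: [0.6783, 0.2609, 0.3156]
tcp_rot: [3.117, -0.378, -0.005]
wrist_force: [-0.0, -0.0, 0.9]
width: 0.001
grip_force: 0.0
tool x yaw -0.241439920658594 z [-0.003 -0.001 -1.   ] pos [0.6783 0.2609 0.3156] t 6.05 F [-0.  -0.   0.9] 0.000786308542907466
in tin frame x,y,z mm: [ 70.6   3.4 315.6]
```

```bash
python3 -m crank '[[[0,0,3.2,0,0,0],[0,0,3.2,0,0,0],[0,0,3.2,0,0,0],[0,0,0,0,0,0],[-1.5,0,0,0,0,0],[-1.2,0,0,0,0,0],[-0.6,0,0,0,0,0],[0,0,0,0,0,0]]]' ; python3 tin.py; python3 -m crank '[[[-0.8,0,0.4,0,0,0],[-0.8,0,0.4,0,0,0],[-0.7,0,0.4,0,0,0],[-0.8,0,0.6,0,0,0],[-0.7,0,0.6,0,0,0],[-0.7,0,0.6,0,0,0]]]'; python3 tin.py
```

```text
time: 6.72
tool_pos: [0.6456, 0.2671, 0.225]
tcp_rot: [-3.117, 0.382, -0.003]
wrist_force: [-0.7, 0.9, 0.1]
width: -0.002
grip_force: 0.0
tool x yaw -0.24361009646013546 z [ 0.002  0.001 -1.   ] pos [0.6456 0.2671 0.225 ] t 6.7167 F [-0.7  0.9  0.1] -0.0019009601614633858
in tin frame x,y,z mm: [ 37.4   1.4 225. ]
time: 7.22
tool_pos: [0.6014, 0.2778, 0.1919]
tcp_rot: [-3.118, 0.382, 0.001]
wrist_force: [1.2, -0.6, 0.4]
width: -0.001
grip_force: 0.6
tool x yaw -0.24401018585828058 z [-0.  0. -1.] pos [0.6014 0.2778 0.1919] t 7.2167 F [ 1.2 -0.6  0.4] -0.0012847767248441327
in tin frame x,y,z mm: [ -8.1   1.1 191.9]
```

```bash
python3 -m crank '[[[-0.6,0,0.8,0,0,0],[-0.6,0,0.8,0,0,0],[-0.5,0,0.8,0,0,0],[-0.5,0,0.8,0,0,0],[-0.4,0,0.8,0,0,0],[-0.4,0,0.8,0,0,0]]]' ; python3 tin.py; python3 -m crank '[[[-0.3,0,0.9,0,0,0],[-0.3,0,0.9,0,0,0],[-0.2,0,0.9,0,0,0],[-0.1,0,0.8,0,0,0],[-0.1,0,0.6,0,0,0],[0,0,0.3,0,0,0]]]'; python3 tin.py
```

```text
time: 7.72
tool_pos: [0.5726, 0.2848, 0.1436]
tcp_rot: [3.118, -0.383, -0.001]
wrist_force: [0.8, 0.2, 0.8]
width: -0.003
grip_force: 0.5
tool x yaw -0.24417541608159382 z [-0. -0. -1.] pos [0.5726 0.2848 0.1436] t 7.7167 F [0.8 0.2 0.8] -0.00255702571392347
in tin frame x,y,z mm: [-37.7   0.9 143.6]
time: 8.22
tool_pos: [0.5628, 0.287, 0.0993]
tcp_rot: [3.117, -0.383, -0.002]
wrist_force: [-1.2, 0.2, 0.4]
width: -0.001
grip_force: 0.4
tool x yaw -0.24419582171215062 z [-0.002 -0.001 -1.   ] pos [0.5628 0.287  0.0993] t 8.2167 F [-1.2  0.2  0.4] -0.0007564367679190783
in tin frame x,y,z mm: [-47.7   0.6  99.3]
```

```bash
python3 -m crank '[[[0,0,0,0,0,0],[0,0,0.1,0,0,0]]]' | grep -E "pos|force"; for i in 1; do python3 -m crank '[[[0,0,0.15,0,0,0],[0,0,0,0,0,0]]]' | grep -E "pos|force"; done
python3 - <<'E'
from workcell import *
import cv2
cv2.imwrite("pics/l1.png",cv2.resize(read_camera("scene")[130:320,220:460],None,fx=2.4,fy=2.4))
E
```

```text
tool_pos: [0.5637, 0.2871, 0.0997]
wrist_force: [0.5, 0.7, -0.0]
grip_force: 0.0
tool_pos: [0.5639, 0.2873, 0.0985]
wrist_force: [-0.0, -0.6, 0.5]
grip_force: 0.0
```

View pics/l1.png

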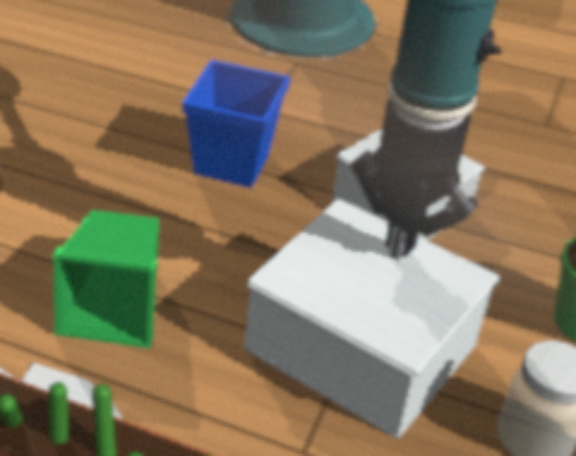

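The lid is down and nearly flat. I'll press in small steps until the rim pushes back.

```bash
python3 -m crank '[[[0,0,0.2,0,0,0],[0,0,0,0,0,0]]]' | grep -E "pos|wrist"; python3 -m crank '[[[0,0,0.2,0,0,0],[0,0,0,0,0,0]]]' | grep -E "pos|wrist";python3 -m crank '[[[0,0,0.2,0,0,0],[0,0,0,0,0,0]]]' | grep -E "pos|wrist"
```

```text
tool_pos: [0.5639, 0.2873, 0.0966]
wrist_force: [0.3, -0.2, 0.3]
tool_pos: [0.5639, 0.2874, 0.0964]
wrist_force: [-3.6, -0.5, 10.9]
tool_pos: [0.564, 0.2875, 0.0963]
wrist_force: [-7.1, -3.4, 19.8]
```

The lid bottoms out at 96.4 mm with about 20 N on the tool, so it is shut. I'll withdraw and verify.

```bash
python3 -m crank '[[[0,0,-0.5,0,0,0],[0,0,-3,0,0,0],[0,0,-4,0,0,0],[0,0,-4,0,0,0],[0,0,-4,0,0,0],[-4,0,0,0,0,0],[-4,0,0,0,0,0],[-3,0,0,0,0,0]]]' | grep -E "time|pos|wrist"; python3 -m crank '[[[-3,0,0,0,0,0],[0,0,0,0,0,0],[0,0,0,0,0,0],[0,0,0,0,0,0]]]' | grep -E "time|pos|wrist"
python3 - <<'E'
from workcell import *
import cv2
a=read_camera("scene");b=read_camera("top")
cv2.imwrite("pics/f.png",cv2.resize(cv2.hconcat([a[130:330,200:460],b[100:300,80:400]]),None,fx=1.37,fy=1.37))
E
```

```text
time: 9.77
tool_pos: [0.4553, 0.3143, 0.2485]
wrist_force: [0.5, 1.2, -0.4]
time: 10.1
tool_pos: [0.428, 0.3211, 0.2474]
wrist_force: [-0.2, 0.1, 0.3]
```

View pics/f.png

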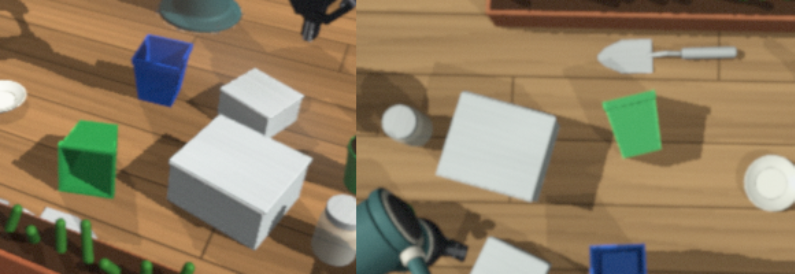

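The tin's lid is flat shut (500,145 in the combined picture). The pot lies on its side at (633,125) with its mouth to the far edge, the other objects in view look unmoved, and the arm is clear.

```bash
python3 -c "
from workcell import *
print(finish_job())"
```

```text
the job is handed in; nothing more can be done
None
```

The square green pot lies on its side with its mouth towards the far edge, the tin's lid is pushed fully shut, and the job was handed in at about 10 s with nothing else seen to move.

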